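# Roll the thick grinding jar up the feed ramp to its stop

## Robot

A 6-joint arm with a two-finger parallel gripper is mounted at the origin on a cart in front of the work surface, level with it; the furniture and walls round the work are solid. World frame = base frame: x ahead of the robot, y to its left, z up, the work surface at z = 0. Lengths are in mm, angles in degrees, forces in N, time in s.
With the tool pointing down it reaches from about 400 to 925 mm from the base axis. Payload 3.4 kg.
Tool frame: the origin (TCP) lies midway between the tips of the shut fingers; the grasp point (between the pads) lies 19 mm behind it; z points along the fingers, x is the direction in which the jaws open and shut, and the axes are right-handed (so a half turn about z gives the same grasp; the last joint's range is limited). The gripper opens to 85 mm and grips with 20 to 120 N. Pads are 22 mm wide; open, the fingers measure 114 mm over their backs; the gripper's body (76 mm by 85 mm) begins 54 mm behind the grasp point. The pads swing forward as they close: fully open they stand 13 mm farther back than shut.
Start: joints at [59.444, 17.578, 86.31, -0, 76.112, -4.211], TCP at [255.19, 515.276, 231.305] pointing down, gripper open.
Joint ranges: [-179.03, 179.03], [-60, 130.46], [8.19, 133.38], [-81.62, 261.62], [5.75, 156.47], [-153.77, 153.77]. Speed limits (degrees/s): [147.25, 147.25, 180, 180, 180, 180].

## Interface

Orientations are given as [roll, pitch, yaw] about the fixed x, y, z axes, in that order (R = Rz(yaw) Ry(pitch) Rx(roll)).
In Python, from station import r, camera, camera_info, find_in, place_of gives the robot as it stands.
- The arm moves only by the tool move_arm, never from a script. Its arguments are lists of equal length, an entry for each row: "claw": the finger opening in mm, from 0 to 85.4; "travel": the shift along the tool's x, y, z in mm, a list of three; "spin": the turn about the tool's z in degrees. In form: {"claw": [claw, ...], "travel": [[x, y, z], ...], "spin": [spin, ...]}. A call has 1 to 20 rows; each row shifts and turns the commanded pose from where the row before left it, along the tool's axes as they then stand; what a row does not reach is not made up. A row lasts 1/8 s, in which the tool goes at most 62.5 mm and 10.7 degrees, less where a joint would pass 70% of its speed; a pose out of reach is approached as far as the arm can. A call is refused whole if a number of a shift passes 62.5 or a number of a turn 10.7, either way. A call with a gripper value outside its range is refused whole. The fingers move at their own pace and stop on an object; "force" is the grip in N (left out, the last holds). Time passes only in rows, so rows that do not move let the fingers close. It gives the time, the measured TCP pose, the force and the opening at its end, in the units of the state.
- r.read_state(): the state, without advancing time (a new reading comes with each control period).
- camera(name): name is "side" or "top" or "wrist"; returns the picture (400x640x3 uint8, blue, green, red); there is no depth.
- camera_info(name): a dict with "mtx" (3x3 intrinsics, pixels), "position" and "orientation" of the camera in the world. Camera axes: x right, y down, z forward; pixel columns grow to the right and rows downward; lengths in mm; the calibration is good to about 2 mm. A picture is of the moment at which its call begins: read the wrist's pose just before it. camera_info takes no time and is no camera call; for the wrist camera it gives the pose at the moment of the call.
- r.close_job(): hands the job in, once; it reports no verdict.
Trained networks look in the newest picture that a camera, given by its name, has taken for a name from the list of things; names that differ only in an ending like _2 or _b are one class to them, and where a whole thing is asked for, a point or a joint stands for the part that bears it (a point fixed in the world has none). Each returns a list of dicts, best first, with "score" (0 to 1); they miss things now and then, are a little off and sometimes report something else, mostly with a low value. They report only what shows in the picture. A call takes as long as a camera call. They do not tell look-alikes from the thing itself.
- find_in(camera, query): "position" ([column, row] in pixels, amid what is visible of it).
- place_of(camera, query): "position" ([column, row] in pixels: a listed point, or the origin of a listed thing).
The state is a dict: "t": time; "joint_positions": joint angles; "qvel": joint speeds; "effort": joint torques, N m; "tool_pos": TCP position; "tool_rot": TCP orientation; "ft_force": force on the tool from outside, world axes, zero at the start; "wrist_torque": the same for the moment, N m; "finger_gap": finger opening in mm.
Only numpy, scipy, OpenCV 4.12 (cv2) and the standard library are available. Lean on these libraries where they do the work, as an engineer would, in place of code of your own. Each camera call takes 0.05 s, during which the arm holds its last target. There are 200 camera calls.

## Task

Two round steel grinding jars lie on their sides at the foot of the two-lane feed ramp. With the fingertips, push the thicker jar steadily up its lane and over the crest, so that it comes to rest against the end stop at the top and cannot roll back. Do not lift or flick it, and leave the thinner jar and the things around the ramp where they are.

Things in the scene. Friction and masses are not known exactly. Their poses are not given: they have to be found in the camera images.
- ramp: Grey feed ramp, fixed to the table, 300 mm long, 160 mm wide. Origin: centre of its underside, at table height; x points uphill along the lanes, z up. Two lanes, centred at y = +40 and -40 mm, 64 mm wide inside, aluminium floors between grey rails that stand 12 mm above the floor. Low end: a foot lip across both lanes, x = -141 to -135 mm, top 22 mm above the table.
- slope (a point): Start of the climbing floor at the foot lip, on the ramp's centre line: ramp x = -135 mm, 12 mm above the table. x axis runs up the slope (9 degrees), z axis square to the climbing floor. A jar lying on it has its centre one radius along this z.
- crest (a point): Crest of the lane floors on the ramp's centre line: ramp x = +60 mm, 43 mm above the table. A jar pushed until its centre is beyond the crest rolls by itself down the dip (12 degrees) and stays against the stop; short of the crest it rolls back to the foot.
- stop (a point): End stop: upright grey plate across both lanes, face at ramp x = +125 mm; the point is at floor height there (29 mm above the table) on the ramp's centre line, the plate's top is 76 mm above the table.
- jar_large: Thicker jar: closed, polished (slippery) steel cylinder, 56 mm diameter, 60 mm long, about 0.2 kg, lying across its lane (either lane). Origin at its centre; y is its axis, x and z turn as it rolls. Starts at the foot lip, centre near ramp x = -117 mm, 43 mm above the table; against the end stop its centre is at ramp x = +97 mm, 64 mm above the table.
- jar_small: The thinner jar: the same kind of steel cylinder, 40 mm in diameter, 60 mm long, at the foot of the other lane; stays there. Origin at its centre, y is its axis.
- vial_near: Small reagent vial, 23 mm across, 43 mm tall, standing beside the foot of the ramp; origin at the centre of its underside.
- vial_far: Small reagent vial, 23 mm across, 43 mm tall, standing beside the middle of the ramp; origin at the centre of its underside.
- dish: Petri dish, 91 mm across, 15 mm tall, flat on the table beyond the end stop; origin at the centre of its underside.
- cup: Empty plastic beaker, 77 mm across, 93 mm tall, beside the top end of the ramp; origin at the centre of its underside.
- clock: Bench timer, 66 x 92 x 28 mm, flat on the table beside the ramp; origin at the centre of its underside.
Things that resemble listed ones, but are neither listed nor needed, are in the scene too. What is shaped like the jar_large but red or yellow is not meant.

How it is judged:
By the outcome, as a careful person would: the job done as asked, in the order asked, and still so for the second after the job is handed in, with the robot touching nothing.
It also fails if it takes over 42 s, if anything falls off the work surface, if the arm or the gripper's body presses on something with over 40 N, if the wrist force passes 120 N, or if a joint passes its speed limit or range.

## Working session

There is one attempt and no reset: what is moved stays moved. The work goes in short steps, Python scripts to look and compute and a tool call to move; the robot and the scene stay as the last step left them, time stands still between calls to the robot, and variables do not carry over. Pictures are saved under pics/ and viewed, about 8 in all and at most 12, crops included, and the job is handed in when it is done.

Besides the shell and the picture viewer there is one more tool, called after "Emit:" in YAML: its name, and indented under it one key for each argument. move_arm: Moves the arm, as the interface text tells. Its arguments: {"type":"object","properties":{"claw":{"type":"array","items":{"type":"number"}},"travel":{"type":"array","items":{"type":"array","items":{"type":"number"}}},"spin":{"type":"array","items":{"type":"number"}},"force":{"type":"number"}},"required":["claw","travel","spin"]}

```bash
mkdir -p pics; ls; cat > h.py <<'E'
import numpy as np, cv2
from scipy.spatial.transform import Rotation as R
from station import r, camera, camera_info, find_in, place_of
def ray(name,px,z):
    i=camera_info(name);M=np.array(i["mtx"]);p=np.array(i["position"]);o=np.array(i["orientation"])
    Rm=o if o.shape==(3,3) else R.from_euler('xyz',o,degrees=True).as_matrix()
    d=Rm@np.linalg.solve(M,[px[0],px[1],1]);return p+d*(z-p[2])/d[2]
def proj(name,P):
    i=camera_info(name);M=np.array(i["mtx"]);p=np.array(i["position"]);o=np.array(i["orientation"])
    Rm=o if o.shape==(3,3) else R.from_euler('xyz',o,degrees=True).as_matrix()
    q=M@(Rm.T@(np.array(P)-p));return q[:2]/q[2]
E
python3 - <<'E'
from h import *
for n in("top","side"):
    im=camera(n);cv2.imwrite(f"pics/{n}0.png",im);print(n,camera_info(n))
    for q,z in(("jar_large",43),("jar_small",35),("ramp",0),("slope",12),("crest",43),("stop",29),("cup",0),("clock",0),("vial_near",0),("vial_far",0),("dish",0)):
        print(q,[(np.round(d["position"]),round(d["score"],2),np.round(ray(n,d["position"],z)[:2])) for d in place_of(n,q)[:3]])
print(r.read_state())
E
```

```text
pics
top {'mtx': array([[395.5928873 ,   0.        , 316.86411166],
       [  0.        , 395.5928873 , 201.16505229],
       [  0.        ,   0.        ,   1.        ]]), 'position': array([ 496.49425789,  -32.91084538, 1029.32623816]), 'orientation': array([-176.28050367,    0.43577534,  -91.75935042])}
jar_large [(array([395., 284.]), 0.83, array([ 350., -213.])), (array([351., 290.]), 0.77, array([ 339., -104.])), (array([438., 212.]), 0.74, array([ 524., -328.]))]
jar_small [(array([376., 178.]), 0.74, array([ 615., -178.]))]
ramp []
slope [(array([384., 194.]), 0.71, array([ 576., -200.]))]
crest [(array([315., 216.]), 0.96, array([525., -21.]))]
stop [(array([289., 223.]), 0.72, array([508.,  45.]))]
cup [(array([272., 166.]), 0.57, array([659.,  89.]))]
clock [(array([340., 156.]), 0.59, array([682., -91.])), (array([313., 217.]), 0.55, array([523., -15.]))]
vial_near [(array([366., 247.]), 0.39, array([ 440., -152.]))]
vial_far [(array([315., 166.]), 0.57, array([655., -26.]))]
dish [(array([258., 236.]), 0.86, array([477., 129.]))]
side {'mtx': array([[453.61942989,   0.   
[... 1131 characters left out ...]
87.]), 0.64, array([475., 127.]))]
{'t': 1.2, 'joint_positions': array([ 5.94455534e+01,  1.75765066e+01,  8.63106994e+01,  4.14623267e-04,
        7.61088058e+01, -4.20887992e+00]), 'qvel': array([-0.1148095 ,  0.07317966,  0.07268919,  0.00318373, -0.05223283,
        0.02831997]), 'effort': array([-2.09661466e-04, -4.57488227e+01, -2.52332282e+01, -2.01658277e-04,
        8.86931248e-04, -9.99493182e-06]), 'tool_pos': array([255.1842385 , 515.29467982, 231.32107747]), 'tool_rot': array([-1.79999891e+02, -4.00701783e-03,  6.36543338e+01]), 'ft_force': array([0.62271465, 0.27368263, 0.18395963]), 'wrist_torque': array([-0.04622517, -0.04016305,  0.02421494]), 'finger_gap': 85.0361659294944}
```

```bash
python3 - <<'E'
import cv2
a=cv2.imread("pics/top0.png")[130:310,220:460];cv2.imwrite("pics/topc.png",cv2.resize(a,None,fx=3.3,fy=3.3,interpolation=2))
a=cv2.imread("pics/side0.png")[150:330,220:460];cv2.imwrite("pics/sidec.png",cv2.resize(a,None,fx=3.3,fy=3.3,interpolation=2))
E
```

```text
(no output)
```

View pics/topc.png

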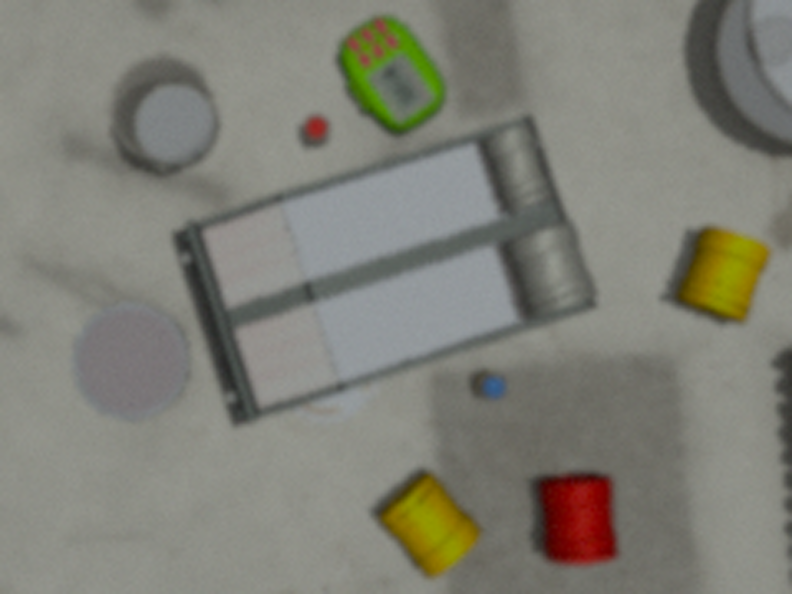

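View pics/sidec.png

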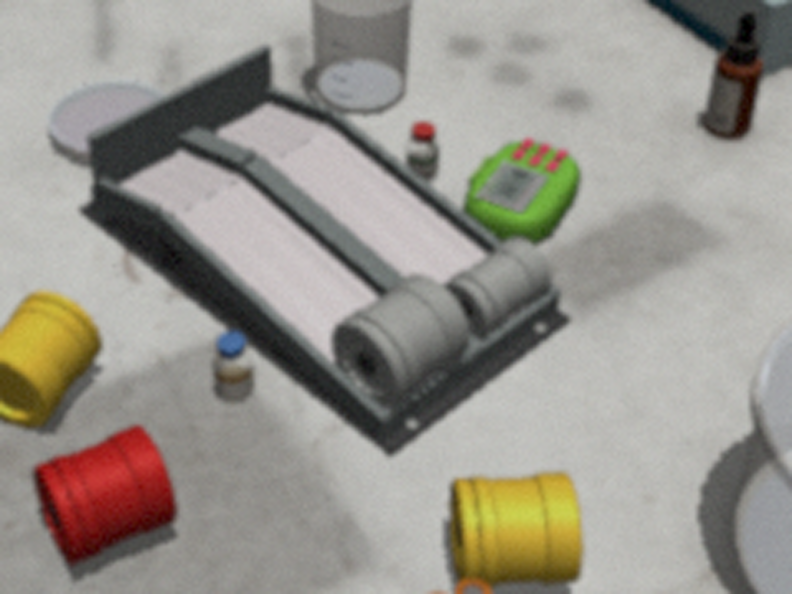

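The pictures show the thick jar in the robot-side lane, at about (387,212) in the full top image. Uphill runs to image left, which is world +y with a slight −x. Next I fit the ramp pose.

```bash
python3 - <<'E'
from h import *
from scipy.optimize import least_squares
c=lambda n,u,v:(n,np.array([u,v])/3.3+((220,130) if n=="top" else (220,150)))
pts=[(c("top",310,290),(60,0,55)),(c("top",340,387),(60,-78,55)),(c("top",283,196),(60,78,55)),
(c("side",390,452),(-150,-80,1)),(c("side",570,318),(-150,80,1)),(c("top",594,303),(-150,-80,2)),(c("top",530,118),(-150,80,2)),
(c("side",250,158),(60,0,55)),(c("side",164,205),(60,-76,55)),(c("side",333,120),(60,76,55)),
(c("side",92,142),(125,-80,76)),(c("side",268,50),(125,80,76)),
(("top",(315,216)),(60,0,43)),(("side",(298,204)),(60,0,43)),(("side",(343,252)),(-117,-40,43))]
def w(p,P):
    a=p[2];return np.array([p[0]+P[0]*np.cos(a)-P[1]*np.sin(a),p[1]+P[0]*np.sin(a)+P[1]*np.cos(a),P[2]])
f=lambda p:np.concatenate([proj(n,w(p,P))-uv for (n,uv),P in pts])
s=least_squares(f,[540,-80,1.85],loss="soft_l1",x_scale=[1,1,.01]);p=s.x
print(p[:2],np.degrees(p[2]));print(np.round(f(p).reshape(-1,2),1))
for P in((-117,-40,43),(-117,40,32),(97,-40,64),(60,-40,71)):print(P,np.round(w(p,P),1),proj("top",w(p,P)).round(),proj("side",w(p,P)).round())
E
```

```text
[501.21302377 -75.05672196] 68.38104687989775
[[ 1.000e-01 -1.700e+00]
 [ 1.700e+00 -6.080e+01]
 [-2.600e+00  5.670e+01]
 [ 9.200e+00 -2.400e+00]
 [-1.307e+02  4.460e+01]
 [ 1.000e+00 -6.600e+00]
 [-0.000e+00  1.080e+02]
 [ 1.900e+00 -1.300e+00]
 [ 6.290e+01 -1.770e+01]
 [-5.850e+01  1.230e+01]
 [ 8.320e+01 -2.350e+01]
 [-4.120e+01  8.400e+00]
 [-9.000e-01  3.000e-01]
 [-1.000e-01 -3.100e+00]
 [-1.850e+01  5.800e+00]]
(-117, -40, 43) [ 495.3 -198.6   43. ] [387. 225.] [324. 258.]
(-117, 40, 32) [ 420.9 -169.1   32. ] [375. 255.] [282. 265.]
(97, -40, 64) [5.741e+02 4.000e-01 6.400e+01] [305. 196.] [315. 182.]
(60, -40, 71) [560.5 -34.   71. ] [320. 200.] [316. 190.]
```

```bash
cat > fit.py <<'E'
from h import *
from scipy.optimize import least_squares
c=lambda n,u,v:(n,np.array([u,v])/3.3+((220,130) if n=="top" else (220,150)))
pts=[(c("top",310,290),(60,0,55)),(c("top",340,387),(60,78,55)),(c("top",283,196),(60,-78,55)),
(c("side",390,452),(-150,80,1)),(c("side",570,318),(-150,-80,1)),(c("top",594,303),(-150,80,2)),(c("top",530,118),(-150,-80,2)),
(c("side",250,158),(60,0,55)),(c("side",164,205),(60,76,55)),(c("side",333,120),(60,-76,55)),
(c("side",92,142),(125,80,76)),(c("side",268,50),(125,-80,76)),
(("top",(315,216)),(60,0,43)),(("side",(298,204)),(60,0,43)),(("side",(343,252)),(-117,40,43))]
def w(p,P):
    a=p[2];return np.array([p[0]+P[0]*np.cos(a)-P[1]*np.sin(a),p[1]+P[0]*np.sin(a)+P[1]*np.cos(a),P[2]])
f=lambda p:np.concatenate([proj(n,w(p,P))-uv for (n,uv),P in pts])
s=least_squares(f,[540,-80,1.85],loss="soft_l1",x_scale=[1,1,.01]);p=s.x
if __name__=="__main__":
  print(p[:2],np.degrees(p[2]));print(np.round(f(p).reshape(-1,2),1).tolist())
  for P in((-117,40,43),(-117,-40,32),(97,40,64),(60,40,71)):print(P,np.round(w(p,P),1),proj("top",w(p,P)).round(),proj("side",w(p,P)).round())
E
python3 fit.py
```

```text
[536.23089356 -77.38181046] 106.68773921491872
[[0.4, 0.0], [1.3, 0.8], [-1.4, -1.4], [1.0, 1.0], [0.7, -0.0], [1.3, 0.2], [0.5, -1.9], [0.2, -0.6], [-1.3, 0.8], [0.5, -3.5], [-0.9, -1.0], [1.9, -2.3], [-0.6, 2.0], [-1.8, -2.4], [-1.1, 0.3]]
(-117, 40, 43) [ 531.5 -200.9   43. ] [387. 211.] [342. 252.]
(-117, -40, 32) [ 608.1 -178.    32. ] [376. 181.] [369. 237.]
(97, 40, 64) [470.1   4.   64. ] [305. 238.] [270. 194.]
(60, 40, 71) [480.7 -31.4  71. ] [319. 233.] [281. 199.]
```

The fit is good to about 1–2 px. The ramp origin is (536, −77) with yaw 106.7°, and the thick jar is in the +y lane. I'll move above a spot behind that jar first.

Emit:
move_arm:
  claw: [20,20,20,20,20,20,20,20,20,20,20,20,20,20,20,20,20,20]
  travel:
    - [0,50,0]
    - [0,50,0]
    - [0,50,0]
    - [0,50,0]
    - [0,50,0]
    - [-46,29,0]
    - [-46,29,0]
    - [-46,29,0]
    - [-46,29,0]
    - [-46,29,0]
    - [-46,29,0]
    - [-46,29,0]
    - [-46,29,0]
    - [-46,29,0]
    - [-46,29,0]
    - [-46,29,0]
    - [-46,29,0]
    - [0,0,0]
  spin: [0,0,0,0,0,0,0,0,0,0,0,0,0,9.4,9.4,9.4,9.4,9.4]

```text
t: 3.45
tool_pos: [491.9, -244.0, 231.3]
tool_rot: [179.9, 0.0, 16.0]
ft_force: [0.2, -0.6, 0.5]
finger_gap: 20.4
```

Emit:
move_arm:
  claw: [20,20,20,20,20]
  travel:
    - [25,11,0]
    - [25,11,0]
    - [0,0,50]
    - [0,0,30]
    - [0,0,0]
  spin: [-0.7,0,0,0,0]

```text
t: 4.08
tool_pos: [545.5, -245.4, 148.7]
tool_rot: [-179.7, 0.3, 17.4]
ft_force: [0.7, -0.5, -0.9]
finger_gap: 20.0
```

```bash
python3 - <<'E'
from fit import *
s=r.read_state();print(s["tool_pos"],s["tool_rot"],s["finger_gap"],s["t"])
im=camera("wrist");i=camera_info("wrist");print(i)
for q in("jar_large","jar_small","crest","slope"):print(q,[(d["position"],d["score"]) for d in place_of("wrist",q)[:3]])
for P in((-117,40,43),(-117,10,43),(-117,70,43),(-138,72,22),(-138,8,22),(60,40,43)):
    u=proj("wrist",w(p,P));print(P,u);cv2.circle(im,tuple(int(x) for x in u),3,(0,0,255),1)
cv2.imwrite("pics/w1.png",im)
E
```

```text
[ 545.53547689 -245.40274033  148.65146952] [-179.73701592    0.2593149    17.35953832] 20.04004635149189 4.075
{'mtx': array([[324.03274785,   0.        , 311.54734215],
       [  0.        , 324.03274785, 203.87810607],
       [  0.        ,   0.        ,   1.        ]]), 'position': array([ 525.57009301, -179.46943769,  291.71611553]), 'orientation': array([1.63943131e+02, 1.34306196e-01, 1.72991062e+01])}
jar_large [([69.6, 85.2], 0.95), ([260.6, 280.6], 0.72), ([311.9, 143.4], 0.71)]
jar_small [([413.8, 147.9], 0.62)]
crest []
slope [([359.5, 161.9], 0.56)]
(-117, 40, 43) [308.96123692 138.395434  ]
(-117, 10, 43) [348.29749657 138.81403161]
(-117, 70, 43) [269.57897191 137.97634682]
(-138, 72, 22) [270.89670595 161.17427432]
(-138, 8, 22) [346.85165292 161.95641788]
(60, 40, 43) [ 311.40043345 -157.10049168]
```

View pics/w1.png

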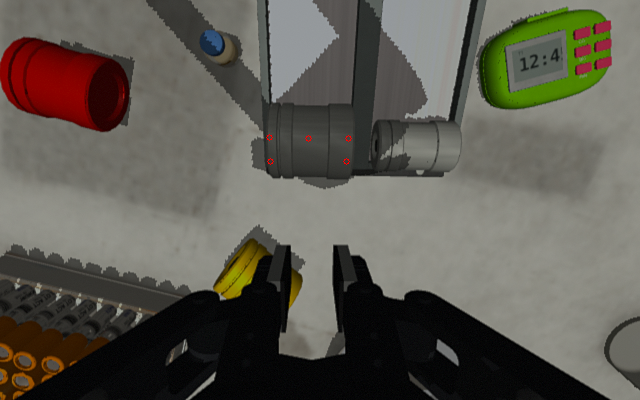

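The view confirms the jar at (310,139), matching the projection, and the fingers are centred on its lane. Descending behind it.

Emit:
move_arm:
  claw: [20,20,20,20,20,20]
  travel:
    - [0,6,0]
    - [0,0,40]
    - [0,0,40]
    - [0,0,25]
    - [0,0,12]
    - [0,0,0]
  spin: [0.7,0,0,0,0,0]

```text
t: 5.08
tool_pos: [549.4, -252.5, 34.1]
tool_rot: [-180.0, 0.0, 16.6]
ft_force: [-0.2, 0.3, -0.1]
finger_gap: 19.8
```

```bash
python3 - <<'E'
from fit import *
s=r.read_state();d=s["tool_pos"]-[p[0],p[1],0];a=p[2]
print(s["tool_pos"],s["tool_rot"],s["ft_force"],s["t"],"ramp",d[0]*np.cos(a)+d[1]*np.sin(a),-d[0]*np.sin(a)+d[1]*np.cos(a))
im=camera("side");cv2.imwrite("pics/s2.png",cv2.resize(im[180:310,250:430],None,fx=4,fy=4,interpolation=2))
E
```

```text
[ 549.36097131 -252.45113295   34.13941885] [-1.79983674e+02  2.00031188e-02  1.66381520e+01] [-0.20235137  0.27123116 -0.05941842] 5.075 ramp -171.46647153422757 37.6950362563367
```

View pics/s2.png

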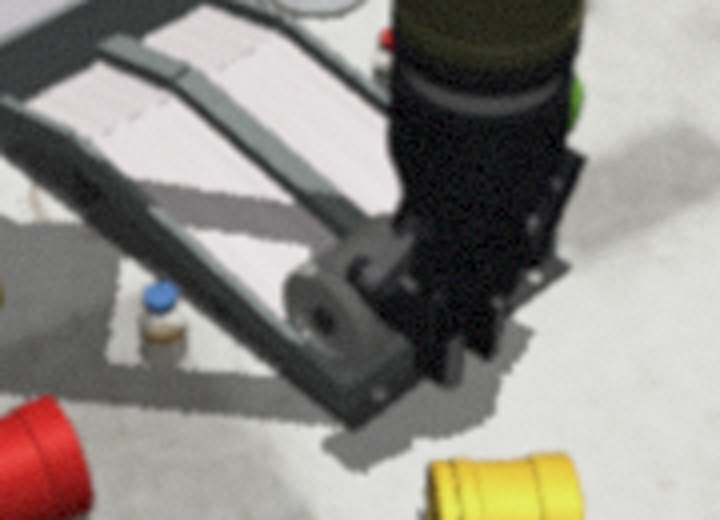

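Emit:
move_arm:
  claw: [20,20,20,20,20,20,20,20,20,20,20,20,20,20,20,20]
  travel:
    - [-2,-3,1]
    - [0,-3,0]
    - [0,-3,0]
    - [0,-3,0]
    - [0,-3,0]
    - [0,-3,-0.5]
    - [0,-3,-0.5]
    - [0,-4,-0.6]
    - [0,-5,-0.8]
    - [0,-5,-0.8]
    - [0,-5,-0.8]
    - [0,-5,-0.8]
    - [0,-5,-0.8]
    - [0,-5,-0.8]
    - [0,-5,-0.8]
    - [0,-5,-0.8]
  spin: [0,0,0,0,0,0,0,0,0,0,0,0,0,0,0,0]

```text
t: 7.12
tool_pos: [528.7, -190.2, 41.3]
tool_rot: [-180.0, 0.0, 16.7]
ft_force: [-0.3, -1.3, 0.5]
finger_gap: 19.9
```

```bash
python3 - <<'E'
from fit import *
s=r.read_state();d=s["tool_pos"]-[p[0],p[1],0];a=p[2]
print(s["tool_pos"],s["tool_rot"],s["ft_force"],s["t"],"ramp",d[0]*np.cos(a)+d[1]*np.sin(a),-d[0]*np.sin(a)+d[1]*np.cos(a))
im=camera("wrist");cv2.imwrite("pics/w3.png",im[:300])
print([(d["position"],d["score"]) for d in place_of("wrist","jar_large")[:3]])
E
```

```text
[ 528.65199165 -190.20477548   41.33896777] [-1.79998734e+02  2.37821350e-03  1.66556708e+01] [-0.34764336 -1.33339776  0.47800601] 7.125 ramp -105.89498540963078 39.65744893885153
[([308.3, 188.7], 0.98)]
```

View pics/w3.png

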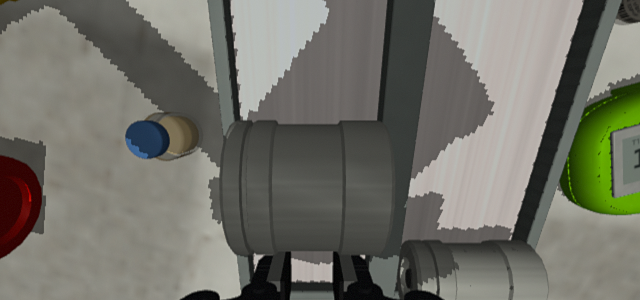

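The jar is rolling up squarely in its lane at about 1.3 N. Continuing the push.

Emit:
move_arm:
  claw: [20,20,20,20,20,20,20,20,20,20,20,20,20,20,20,20,20,20,20,20]
  travel:
    - [0,-5,-0.8]
    - [0,-5,-0.8]
    - [0,-5,-0.8]
    - [0,-5,-0.8]
    - [0,-5,-0.8]
    - [0,-5,-0.8]
    - [0,-5,-0.8]
    - [0,-5,-0.8]
    - [0,-5,-0.8]
    - [0,-5,-0.8]
    - [0,-5,-0.8]
    - [0,-5,-0.8]
    - [0,-5,-0.8]
    - [0,-5,-0.8]
    - [0,-5,-0.8]
    - [0,-5,-0.8]
    - [0,-5,-0.8]
    - [0,-5,-0.8]
    - [0,-5,-0.8]
    - [0,-5,-0.8]
  spin: [0,0,0,0,0,0,0,0,0,0,0,0,0,0,0,0,0,0,0,0]

```text
t: 9.72
tool_pos: [500.0, -94.4, 57.4]
tool_rot: [-180.0, 0.0, 16.7]
ft_force: [1.0, -0.5, 0.0]
finger_gap: 20.1
```

```bash
python3 - <<'E'
from fit import *
s=r.read_state();d=s["tool_pos"]-[p[0],p[1],0];a=p[2]
print(s["tool_pos"],s["ft_force"],s["t"],"ramp",d[0]*np.cos(a)+d[1]*np.sin(a),-d[0]*np.sin(a)+d[1]*np.cos(a))
camera("wrist")
for x in [(d["position"],d["score"]) for d in place_of("wrist","jar_large")[:2]]:
    q=ray("wrist",x[0],69)-[p[0],p[1],0];print(x,q[0]*np.cos(a)+q[1]*np.sin(a),-q[0]*np.sin(a)+q[1]*np.cos(a))
E
```

```text
[499.97964829 -94.38655241  57.36113355] [ 0.96658385 -0.54362344  0.01568831] 9.725 ramp -5.878823458289514 39.607492562007344
([23.6, 177.7], 0.87) 38.66169815057604 157.80688560866867
([15.9, 343.9], 0.86) -41.66828009814849 181.4067080878005
```

Emit:
move_arm:
  claw: [20,20,20,20,20,20,20,20,20,20,20,20,20,20,20,20]
  travel:
    - [0,-4,-0.6]
    - [0,-4,-0.6]
    - [0,-4,-0.6]
    - [0,-3,-0.5]
    - [0,-3,-0.5]
    - [0,-3,-0.4]
    - [0,-3,0]
    - [0,-2,0]
    - [0,-2,0]
    - [0,-2,0]
    - [0,-2,0]
    - [0,-2,0]
    - [0,-2,0]
    - [0,-2,0]
    - [0,0,0]
    - [0,0,0]
  spin: [0,0,0,0,0,0,0,0,0,0,0,0,0,0,0,0]

```text
t: 11.82
tool_pos: [489.3, -58.3, 60.5]
tool_rot: [180.0, -0.0, 16.7]
ft_force: [0.1, 0.3, 0.6]
finger_gap: 20.1
```

```bash
python3 - <<'E'
from fit import *
s=r.read_state();d=s["tool_pos"]-[p[0],p[1],0];a=p[2]
print(s["tool_pos"],s["ft_force"],s["t"],"ramp",d[0]*np.cos(a)+d[1]*np.sin(a),-d[0]*np.sin(a)+d[1]*np.cos(a))
im=camera("wrist")
for x in [(d["position"],d["score"]) for d in place_of("wrist","jar_large")[:3]]:
    q=ray("wrist",x[0],64)-[p[0],p[1],0];print(x,q[0]*np.cos(a)+q[1]*np.sin(a),-q[0]*np.sin(a)+q[1]*np.cos(a))
for X in(69,97):print(X,proj("wrist",w(p,(X,40,66))))
cv2.imwrite("pics/w4.png",im)
E
```

```text
[489.25297061 -58.33909311  60.52177877] [0.1434002  0.26476472 0.64242268] 11.825 ramp 31.730684801408692 39.53117719199351
([304.1, 120.4], 0.82) 97.92123575230048 43.41335588054727
([34.9, 388.7], 0.63) -39.5215814366515 187.0947931461965
([44.7, 238.8], 0.59) 45.767167379370534 162.20017787911482
69 [312.46948923 189.94770773]
97 [312.41363539 122.88035808]
```

View pics/w4.png

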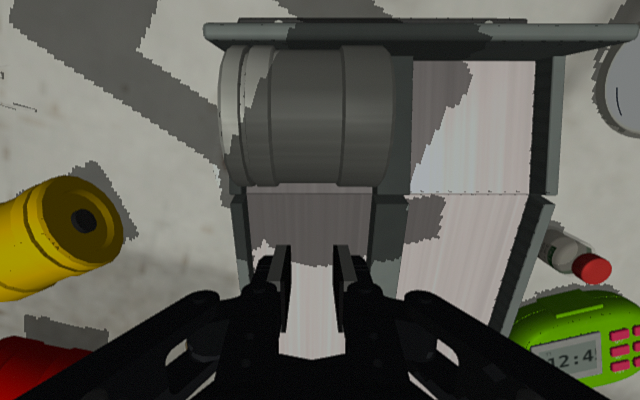

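The jar sits against the stop: it is measured at ramp x≈98 against an expected 97. Retreating straight up, then a final look.

Emit:
move_arm:
  claw: [20,20,20,20,20,20]
  travel:
    - [0,5,-10]
    - [0,10,-30]
    - [0,40,-40]
    - [0,40,-40]
    - [0,0,0]
    - [0,0,0]
  spin: [0,0,0,0,0,0]

```text
t: 12.68
tool_pos: [515.7, -149.3, 180.5]
tool_rot: [-180.0, 0.0, 16.6]
ft_force: [-0.1, 0.4, -0.2]
finger_gap: 19.9
```

```bash
python3 - <<'E'
from fit import *
print(r.read_state()["ft_force"],r.read_state()["t"])
im=camera("side");a=p[2];b=cv2.imread("pics/side0.png")
for q,z in(("jar_large",64),("jar_small",32),("vial_near",0),("vial_far",0),("cup",0),("clock",0),("dish",0)):
    print(q,[(np.round(d["position"]),round(d["score"],2)) for d in place_of("side",q)[:3]])
print(proj("side",w(p,(97,40,64))))
cv2.imwrite("pics/s5.png",cv2.resize(im[150:330,220:460],None,fx=3.3,fy=3.3,interpolation=2))
E
```

```text
[-0.10959125  0.38847528 -0.20424515] 12.675
jar_large [(array([251., 298.]), 0.95), (array([270., 194.]), 0.93), (array([233., 259.]), 0.83)]
jar_small [(array([367., 238.]), 0.75)]
vial_near [(array([294., 268.]), 0.69)]
vial_far [(array([350., 201.]), 0.56)]
cup [(array([327., 175.]), 0.76)]
clock [(array([377., 210.]), 0.79)]
dish [(array([256., 188.]), 0.77)]
[270.44360476 194.30554224]
```

View pics/s5.png

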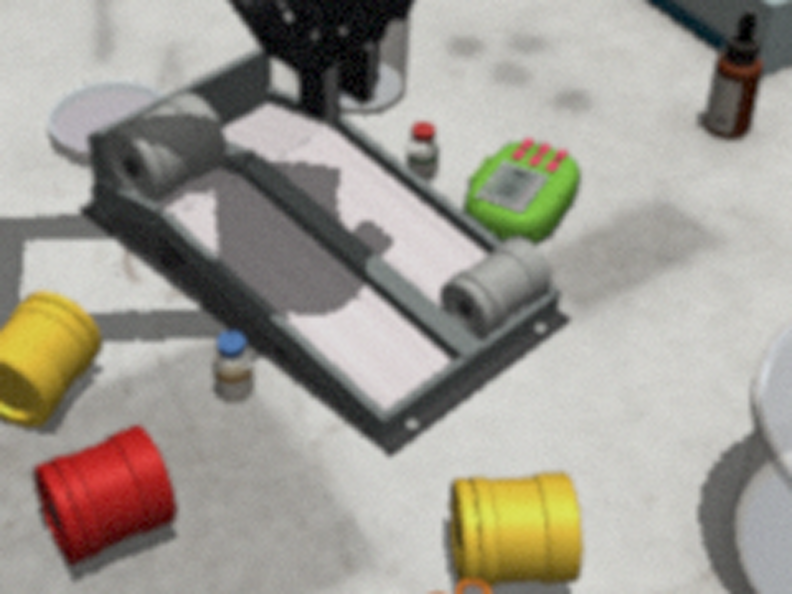

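The thick jar is against the stop, detected at (270,194), exactly where it was predicted. Everything else is unmoved, so I'm handing in.

```bash
python3 -c "
from station import r
print(r.close_job())"
```

```text
the job is handed in; nothing more can be done
None
```

The thicker jar is at rest against the end stop. I pushed it up its lane with two fingertips, at about 40 mm/s and slower near the crest. The wrist force readings stayed around 1 N. It passed the crest and rolled into the dip by itself, and the job was handed in at about 13 s.

- **Thick jar:** the side camera shows it at pixel (270,194), exactly where a jar against the stop was predicted. The wrist camera put it at ramp x≈98 mm, where 97 mm was expected.
- **Other things:** the thinner jar, vials, cup, clock and dish appear unmoved. Their side-view positions shifted by at most about 4 px, which is detector noise. The gripper was clear, with no contact force.
- **Missed detection:** one mid-push wrist detection missed the jar and reported only look-alikes. I carried on from the arm's position, and the later views confirmed the result.

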